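# Ready the hob: fan, gas, timer

### The arm

A 7-joint arm with a two-finger parallel gripper is mounted at the origin on the work surface. World frame = base frame: x ahead of the robot, y to its left, z up, the work surface at z = 0. Lengths are in m, angles in rad, forces in N, time in s.
With the tool pointing down it reaches from about 0.425 to 0.95 m from the base axis. Payload 16.7 kg.
Tool frame: the origin (TCP) lies midway between the tips of the shut fingers; the grasp point (between the pads) lies 19 mm behind it (arm.hold_point_z is the distance from the TCP to the grasp point, in m); z points along the fingers, y is the line along which they close (so a half turn about z gives the same grasp; the last joint's range is limited). The gripper opens to 94 mm and grips with 3 to 60 N. Pads are 16 mm wide; open, the fingers measure 119 mm over their backs; the gripper's body (75 mm by 177 mm) begins 78 mm behind the grasp point.
Start: joints at [1.062, 0.426, 0.074, 1.606, -0.034, 1.111, -0.067], TCP at [0.237, -0.632, 0.205] pointing down, gripper open.
Joint ranges: [-2.85, 2.85], [-0.5, 2.14], [-1.23, 1.37], [0.21, 2.46], [-1.02, 4.16], [0.16, 2.05], [-2.73, 2.73]. Speed limits (rad/s): [1.89, 1.89, 2.39, 2.39, 3.01, 3.01, 3.01].

### API

Orientations are given as a 3x3 rotation matrix whose columns are the frame's x, y, z axes.
In Python, from station import arm gives the robot as it stands. The module is installed in compiled form; this text tells all that it offers.
- The arm moves only by the shell command python3 -m handwheel 'ROWS' [OPENING] [FORCE]. ROWS is JSON, a list of rows, each a list of 6 numbers: the shift along the tool's x, y, z in cm, then the turn, a rotation vector about the tool's x, y, z in rad. A call has exactly 10 rows; each row is the pose to reach, as a shift and turn from the pose commanded when the call began, along the tool's axes at that moment; what a row does not reach only later rows make up. A row lasts 1/10 s, in which the tool goes at most 50 mm and 8.59 degrees, less where a joint would pass 70% of its speed; a pose out of reach is approached as far as the arm can. A call with a gripper value outside its range is refused whole. OPENING is the opening in per cent of the stroke, from 0 (shut) to 100 (fully open), set as the call begins (- or left out, the last holds). The fingers move at their own pace and stop on an object; FORCE is the grip in N (left out, the last holds). Time passes only in rows, so rows that repeat a pose let the fingers close, or fill a call up. It gives the time, the measured TCP pose, the force, the opening and the grip force at its end, in the units of the state.
- arm.read_state(): the state, without advancing time (a new reading comes with each control period).
- arm.get_image(name): name is "scene" or "side" or "wrist"; returns (picture, depth): 400x640x3 uint8, red, green, blue; 400x640 float32, m along the optical axis (not along the pixel's ray), 0 where there is no reading.
- arm.camera_info(name): a dict with "fx", "fy", "cx", "cy" (pixels), "extrinsics" (4x4, takes a point from world to camera coordinates). Camera axes: x right, y down, z forward; pixel columns grow to the right and rows downward; lengths in m; the calibration is good to about 2 mm. A picture is of the moment at which its call begins: read the wrist's pose just before it. camera_info takes no time and is no camera call; for the wrist camera it gives the pose at the moment of the call.
- arm.sign_off(): hands the job in; it is judged then, once.
Trained networks look in the newest picture that a camera, given by its name, has taken for a name from the list of things; names that differ only in an ending like _2 or _b are one class to them, and where a whole thing is asked for, a point or a joint stands for the part that bears it (a point fixed in the world has none). Each returns a list of dicts, best first, with "conf" (0 to 1); they miss things now and then, are a little off and sometimes report something else, mostly with a low value. They report only what shows in the picture. A call takes as long as a camera call. They do not tell look-alikes from the thing itself.
- arm.search_frame(thing, camera): "box" ([centre column, centre row, width, height] in pixels, round what is visible of it).
The state is a dict: "time": time; "joint_positions": joint angles; "qd": joint speeds; "effort": joint torques, N m; "tool_pos": TCP position; "tool_rot": TCP orientation; "wrist_force": force on the tool from outside, world axes, zero at the start; "moment": the same for the moment, N m; "gripper_width": opening from 0.0 (shut) to 1.0 (fully open); "gripper_force": force on a finger pad.
Only numpy, scipy, OpenCV 4.12 (cv2) and the standard library are available. Lean on these libraries where they do the work, as an engineer would, in place of code of your own. Each camera call takes 0.05 s, during which the arm holds its last target. There are 200 camera calls.

### The job

Get the hob ready for a batch of arepas: with the fingertips, lightly press the key of the fan switch (large round key), then the gas switch (square key), then the timer switch (long bar key), in that order, each at least half-way down, where it stays, without ramming it against its stop. Never press the small round all-off key. Do not lift or shove the switch boxes, and leave everything else on the counter and hob where it is.

Things in the scene. Friction and masses are not known exactly. Their poses are not given: they have to be found in the camera images.
- fan_box: extractor fan switch: loose, weighted (about 0.8 kg) white plastic box on a black rubber foot, 84 x 84 mm and 34 mm tall, standing flat on the counter, with one grey key in the middle of its top: a large round key, a disc 52 mm across. Origin at the centre of its underside, z up. The four boxes are alike but for the key, and may stand in any arrangement and at any yaw
- fan_top (a point): centre of the top face of the large round key of the extractor fan switch; 49 mm above the counter with the key up (15 mm above its box), 37 mm when fully down; it moves with the key
- fan_key (a joint): travel of that key: 0 up, 0.012 m fully down. It starts to yield at about 3.5 N, needs about 5 N at half travel and 6.5 N near the end, where there is a hard stop; it stays at the depth where it is left. It counts as pressed beyond 0.005
- gas_box: gas supply switch: loose, weighted (about 0.8 kg) white plastic box on a black rubber foot, 84 x 84 mm and 34 mm tall, standing flat on the counter, with one grey key in the middle of its top: a square key, 38 x 38 mm. Origin at the centre of its underside, z up. The four boxes are alike but for the key, and may stand in any arrangement and at any yaw
- gas_top (a point): centre of the top face of the square key of the gas supply switch; 49 mm above the counter with the key up (15 mm above its box), 37 mm when fully down; it moves with the key
- gas_key (a joint): travel of that key: 0 up, 0.012 m fully down. It starts to yield at about 3.5 N, needs about 5 N at half travel and 6.5 N near the end, where there is a hard stop; it stays at the depth where it is left. It counts as pressed beyond 0.005
- timer_box: cooking timer switch: loose, weighted (about 0.8 kg) white plastic box on a black rubber foot, 84 x 84 mm and 34 mm tall, standing flat on the counter, with one grey key in the middle of its top: a long bar key, 66 mm along the box's x by 18 mm along its y. Origin at the centre of its underside, z up. The four boxes are alike but for the key, and may stand in any arrangement and at any yaw
- timer_top (a point): centre of the top face of the long bar key of the cooking timer switch; 49 mm above the counter with the key up (15 mm above its box), 37 mm when fully down; it moves with the key
- timer_key (a joint): travel of that key: 0 up, 0.012 m fully down. It starts to yield at about 3.5 N, needs about 5 N at half travel and 6.5 N near the end, where there is a hard stop; it stays at the depth where it is left. It counts as pressed beyond 0.005
- alloff_box: all-off switch (must not be pressed): loose, weighted (about 0.8 kg) white plastic box on a black rubber foot, 84 x 84 mm and 34 mm tall, standing flat on the counter, with one grey key in the middle of its top: a small round key, a disc 20 mm across. Origin at the centre of its underside, z up. The four boxes are alike but for the key, and may stand in any arrangement and at any yaw
- alloff_top (a point): centre of the top face of the small round key of the all-off switch (must not be pressed); 49 mm above the counter with the key up (15 mm above its box), 37 mm when fully down; it moves with the key
- alloff_key (a joint): travel of that key: 0 up, 0.012 m fully down. It starts to yield at about 3.5 N, needs about 5 N at half travel and 6.5 N near the end, where there is a hard stop; it stays at the depth where it is left. It counts as pressed beyond 0.005
- griddle: bystander, loose: nonstick griddle pan, 244 mm across, 28 mm tall, with a handle out to 250 mm along its x, standing on the grates of the gas hob at the robot's left, 45 mm above the counter. Origin at the centre of the underside
- flattener: bystander, loose: wooden arepa flattener: disc 104 mm across with a turned knob, 76 mm tall in all. Origin at the centre of the underside
- saucer0: bystander, loose: lower of two stacked white saucers, 130 mm across, 16 mm tall. Origin at the centre of the underside
- saucer1: bystander, loose: upper saucer, same size, its rim 32 mm above the counter. Origin at the centre of the underside
- clip: bystander, loose: red plastic spring clip lying on the counter, 75 x 25 mm, 12 mm tall. Origin at the centre of the underside
- salt: bystander, loose: glass salt jar with a steel cap, 42 mm across, 75 mm tall. Origin at the centre of the underside
- spoon: bystander, loose: wooden spoon lying on the counter, 200 mm long. Origin between its handle and bowl
Not all that is in view belongs to the job. Leave any blue look-alike of the timer_box alone. Leave any pink look-alike of the fan_box alone.

How it is judged:
By the outcome, as a careful person would: the job done as asked, in the order asked, and still so for the second after the job is handed in, with the robot touching nothing.
It also fails if it takes over 48 s, if anything falls off the work surface, if the arm or the gripper's body presses on something with over 40 N, if the wrist force passes 120 N, or if a joint passes its speed limit or range.

## Working session

There is one attempt and no reset: what is moved stays moved. The work goes in short steps, Python scripts to look and compute and a shell command to move; the robot and the scene stay as the last step left them, time stands still between calls to the robot, and variables do not carry over. Pictures are saved under pics/ and viewed, at most 10 in all, crops included, and the job is handed in when it is done.

```bash
mkdir -p pics
cat > h.py <<'E'
import numpy as np, cv2
from station import arm
def snap(n,f):
    p,d=arm.get_image(n); cv2.imwrite('pics/'+f,cv2.cvtColor(p,cv2.COLOR_RGB2BGR)); return p,d,arm.camera_info(n)
def world(ci,d,u,v):
    E=np.array(ci['extrinsics']); c=np.array([(u-ci['cx'])/ci['fx']*d,(v-ci['cy'])/ci['fy']*d,d])
    return E[:3,:3].T@(c-E[:3,3])
E
python3 - <<'E'
from h import *
np.set_printoptions(precision=3,suppress=True)
s=arm.read_state(); print(s['time'],s['tool_pos'],np.array(s['tool_rot']),s['wrist_force'])
for n in('scene','side'):
    p,d,ci=snap(n,n+'0.png'); 
    for t in('fan_box','gas_box','timer_box','alloff_box'):
        for r in arm.search_frame(t,n)[:4]:
            u,v=r['box'][:2]; z=d[int(v),int(u)]
            print(n,t,round(r['conf'],2),np.round(r['box']),world(ci,z,u,v))
E
```

```text
0.0 [ 0.237 -0.632  0.205] [[ 0.936  0.351 -0.001]
 [ 0.351 -0.936  0.001]
 [-0.    -0.001 -1.   ]] [ 0.624 -0.23  -0.083]
scene fan_box 0.93 [293.  98.  25.  22.] [ 0.211 -0.294  0.048]
scene fan_box 0.73 [223. 142.  32.  31.] [ 0.532 -0.306  0.046]
scene gas_box 0.61 [349. 240.  39.  34.] [0.495 0.265 0.052]
scene timer_box 0.77 [281. 175.  32.  28.] [ 0.475 -0.065  0.036]
scene timer_box 0.77 [261. 115.  28.  28.] [ 0.351 -0.322  0.037]
scene timer_box 0.71 [302. 142.  35.  28.] [ 0.328 -0.122  0.035]
scene alloff_box 0.97 [295. 240.  29.  32.] [0.606 0.145 0.032]
side fan_box 0.83 [341. 122.  34.  28.] [ 0.512 -0.298  0.041]
side fan_box 0.73 [435. 137.  37.  28.] [ 0.201 -0.288  0.041]
side gas_box 0.75 [315. 262.  45.  37.] [0.48 0.27 0.04]
side timer_box 0.91 [340. 178.  40.  34.] [ 0.47  -0.046  0.035]
side timer_box 0.9 [397. 166.  26.  28.] [ 0.31  -0.118  0.049]
side timer_box 0.85 [395. 124.  30.  28.] [ 0.335 -0.329  0.036]
side alloff_box 0.57 [283. 220.  39.  37.] [0.594 0.151 0.037]
```

View pics/scene0.png

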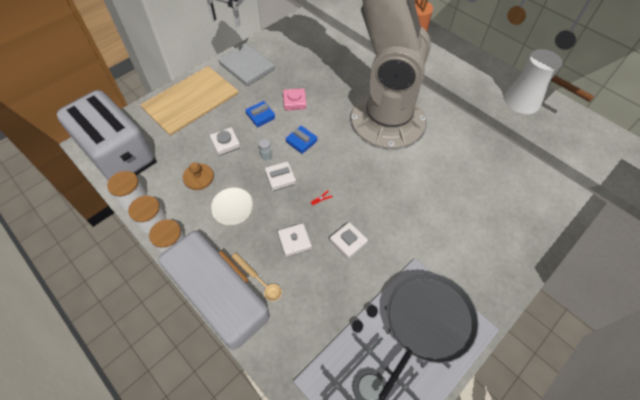

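View pics/side0.png

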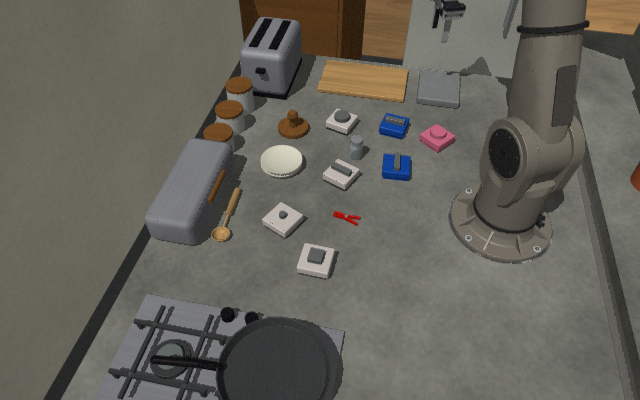

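Candidates (scene pixels):
- Fan: white (223,142), or the pink look-alike (294,98). I choose the white one.
- Gas: (349,240), the only square key.
- Timer: white (281,175), or the blue look-alikes (261,115) and (302,142). I choose the white one.
- All-off, to avoid: (295,240).

Side view: fan (341,122), timer (340,178), gas (315,262), all-off (283,220). Next I refine the key positions and check the choice in a crop.

Run:
```python
from h import *
np.set_printoptions(precision=4,suppress=True)
B={'scene':dict(fan=(223,142),gas=(349,240),timer=(281,175),alloff=(295,240)),'side':dict(fan=(341,122),gas=(315,262),timer=(340,178),alloff=(283,220))}
for n in B:
    p,d,ci=snap(n,n+'1.png')
    for k,(u,v) in B[n].items():
        P=[];Q=[]
        for y in range(v-20,v+21):
            for x in range(u-22,u+23):
                w=world(ci,float(d[y,x]),x,y); c=p[y,x].astype(int)
                if .041<w[2]<.058: P.append(w)
                if .028<w[2]<.038: Q.append(w)
        P=np.array(P);Q=np.array(Q); 
        print(n,k,len(P),P.mean(0) if len(P) else 0,len(Q),Q.mean(0) if len(Q) else 0)
    if n=='side': cv2.imwrite('pics/crop.png',cv2.cvtColor(cv2.resize(p[95:285,255:445],(760,760//1))[:,:],cv2.COLOR_RGB2BGR)[:, :] if 0 else cv2.cvtColor(cv2.resize(p[95:285,255:445],(600,600)),cv2.COLOR_RGB2BGR))
s=arm.read_state();R=np.array(s['tool_rot']);print(arm.camera_info('wrist'))
```

```text
scene fan 156 [ 0.5175 -0.3245  0.0495] 263 [ 0.5212 -0.3183  0.0342]
scene gas 162 [0.4847 0.2548 0.0495] 453 [0.487  0.256  0.0345]
scene timer 120 [ 0.4761 -0.0737  0.0489] 356 [ 0.4781 -0.0718  0.0345]
scene alloff 37 [0.6019 0.1356 0.0489] 586 [0.6051 0.1386 0.0347]
side fan 147 [ 0.5151 -0.3246  0.0491] 245 [ 0.5127 -0.3128  0.0341]
side gas 206 [0.4823 0.2544 0.0492] 629 [0.4805 0.2588 0.0341]
side timer 132 [ 0.4732 -0.0743  0.0484] 394 [ 0.4717 -0.068   0.0343]
side alloff 43 [0.6017 0.137  0.0477] 630 [0.6002 0.1393 0.0342]
{'fx': 279.53592517704135, 'fy': 279.53592517704135, 'cx': 314.86032716084605, 'cy': 200.22587277713464, 'extrinsics': array([[ 0.3509, -0.9364,  0.0008, -0.6758],
       [-0.8965, -0.3357,  0.2891, -0.0294],
       [-0.2704, -0.1021, -0.9573,  0.3916],
       [ 0.    ,  0.    ,  0.    ,  1.    ]])}
```

View pics/crop.png

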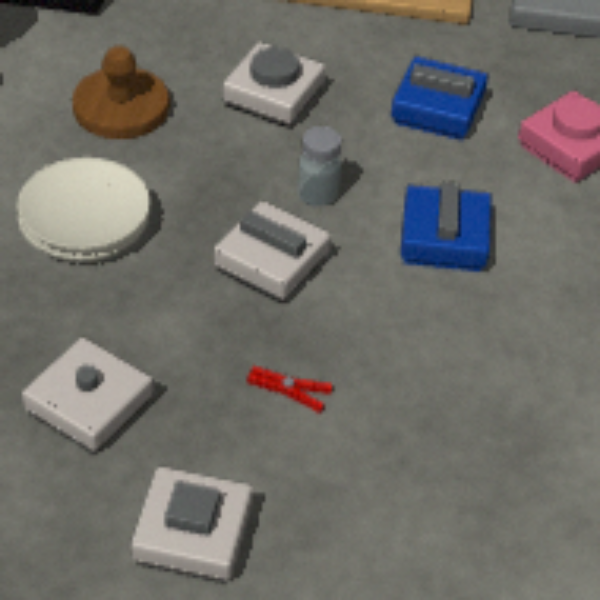

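The crop (600 px) shows the white fan box at (275,80), the white timer bar at (272,240), the gas square at (190,510) and all-off at (88,385). The pink and blue boxes are look-alikes. Both views agree on the key tops to about 3 mm:
- Fan: (0.516, -0.3245, 0.049)
- Timer: (0.4745, -0.074)
- Gas: (0.4835, 0.2545)

Next: shut the fingers and move above the fan key.

```bash
python3 -m handwheel '[[1.8,-1,0.4,0,0,0],[5.9,-3,1.4,0,0,0],[10,-5.1,2.3,0,0,0],[14.4,-7.4,3.3,0,0,0],[18.5,-9.5,4.3,0,0,0],[22.5,-11.6,5.2,0,0,0],[27,-13.9,6.2,0,0,0],[31,-16,7.1,0,0,0],[35,-18,8.1,0,0,0],[36.9,-19,8.5,0,0,0]]' 0 30
```

```text
time: 1.6
tool_pos: [0.5184, -0.3204, 0.1197]
tool_rot: [[0.935, 0.355, 0.0], [0.355, -0.935, 0.002], [0.001, -0.001, -1.0]]
wrist_force: [-0.1, -0.1, -0.7]
gripper_width: 0.189
gripper_force: 0.0
```

```bash
python3 -m handwheel '[[0,0,0,0,0,0],[0,0,0.5,0,0,0],[0,0,1.5,0,0,0],[0,0,2.5,0,0,0],[0,0,3.5,0,0,0],[0,0,4.5,0,0,0],[0,0,5.3,0,0,0],[0,0,5.8,0,0,0],[0,0,6,0,0,0],[0,0,6,0,0,0]]'; python3 -c "
from h import *
s=arm.read_state();print(s['tool_pos'],s['wrist_force'],s['gripper_width']);snap('wrist','w1.png')"
```

```text
time: 2.6
tool_pos: [0.5158, -0.3245, 0.0603]
tool_rot: [[0.936, 0.351, -0.0], [0.351, -0.936, 0.0], [-0.0, -0.0, -1.0]]
wrist_force: [1.0, 0.2, -1.0]
gripper_width: 0.003
gripper_force: 0.0
[ 0.51579801 -0.32449736  0.06032629] [ 0.98913753  0.24541826 -0.95909369] 0.0027642031735180504
```

View pics/w1.png

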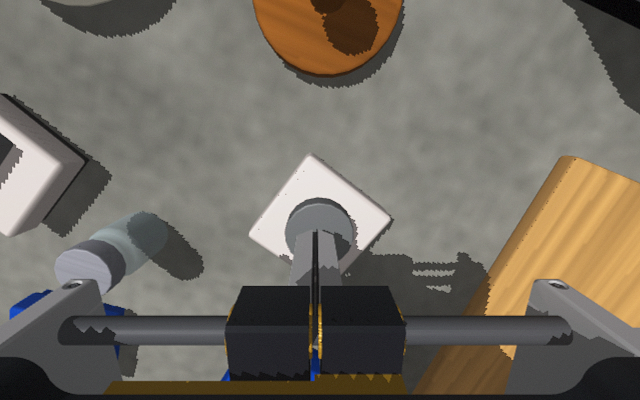

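The wrist view shows the shut tips centred over the large round key of the white box, at about (320,235). Pressing slowly.

```bash
python3 -m handwheel '[[0,0,0.3,0,0,0],[0,0,0.6,0,0,0],[0,0,0.8,0,0,0],[0,0,0.9,0,0,0],[0,0,1.0,0,0,0],[0,0,1.1,0,0,0],[0,0,1.2,0,0,0],[0,0,1.3,0,0,0],[0,0,1.4,0,0,0],[0,0,1.4,0,0,0]]'
```

```text
time: 3.65
tool_pos: [0.5158, -0.3245, 0.0464]
tool_rot: [[0.936, 0.351, 0.0], [0.351, -0.936, 0.0], [0.0, 0.0, -1.0]]
wrist_force: [-0.0, 0.3, 1.6]
gripper_width: 0.003
gripper_force: 0.7
```

```bash
python3 -m handwheel '[[0,0,0.07,0,0,0],[0,0,0.14,0,0,0],[0,0,0.21,0,0,0],[0,0,0.28,0,0,0],[0,0,0.35,0,0,0],[0,0,0.42,0,0,0],[0,0,0.48,0,0,0],[0,0,0.53,0,0,0],[0,0,0.55,0,0,0],[0,0,0.55,0,0,0]]'; python3 -c "
from h import *
print(arm.read_state()['wrist_force'])"
```

```text
time: 4.65
tool_pos: [0.5158, -0.3245, 0.041]
tool_rot: [[0.936, 0.351, 0.0], [0.351, -0.936, 0.0], [0.0, 0.0, -1.0]]
wrist_force: [-0.5, 0.2, 4.5]
gripper_width: 0.006
gripper_force: 2.2
[-0.53590542  0.1958469   4.54174486]
```

```bash
python3 -m handwheel '[[0,0,-0.3,0,0,0],[0,0,-1,0,0,0],[0,0,-2,0,0,0],[0,0,-3.5,0,0,0],[0,0,-5,0,0,0],[0,0,-6.5,0,0,0],[0,0,-8,0,0,0],[0,0,-8.7,0,0,0],[0,0,-8.9,0,0,0],[0,0,-8.9,0,0,0]]'
cat >> h.py <<'E'
def check(n,u,v):
    p,d,ci=snap(n,'chk.png');P=[]
    for y in range(v-20,v+21):
        for x in range(u-22,u+23): P.append(world(ci,float(d[y,x]),x,y))
    P=np.array(P);P=P[(P[:,2]>.0365)&(P[:,2]<.058)]
    if len(P): print(n,len(P),np.round(P.mean(0),4),np.median(P[:,2]))
E
python3 -c "
from h import *
check('scene',223,142);check('side',341,122);s=arm.read_state();print(s['tool_pos'],s['wrist_force'])"
```

```text
time: 5.65
tool_pos: [0.5157, -0.3245, 0.13]
tool_rot: [[0.936, 0.351, 0.0], [0.351, -0.936, 0.0], [0.0, -0.0, -1.0]]
wrist_force: [-1.0, -0.8, 0.1]
gripper_width: 0.002
gripper_force: 0.0
scene 234 [ 0.5188 -0.3236  0.0402] 0.039530563564146255
side 178 [ 0.514  -0.3239  0.0406] 0.040629422620031275
[ 0.51544736 -0.32433635  0.12936177] [-0.26104595  0.04801603  0.45393853]
```

Fan key is at about 0.0405 m, roughly 8 mm down. On to the gas key.

```bash
python3 -m handwheel '[[0.5,-1.7,0,0,0,0],[1.7,-5.5,0,0,0,0],[3.1,-10,0,0,0,0],[4.5,-14.4,0,0,0,0],[5.9,-18.8,0,0,0,0],[7.3,-23.2,0,0,0,0],[8.6,-27.7,0,0,0,0],[10,-32.1,0,0,0,0],[11.4,-36.5,0,0,0,0],[12.6,-40.4,0,0,0,0]]'; python3 -m handwheel '[[1.3,-4.1,0,0,0,0],[2.5,-8,0,0,0,0],[3.5,-11.3,0,0,0,0],[4.3,-13.8,0,0,0,0],[4.7,-14.9,0,0,0,0],[4.7,-14.9,0.5,0,0,0],[4.7,-14.9,2,0,0,0],[4.7,-14.9,3.5,0,0,0],[4.7,-14.9,4.5,0,0,0],[4.7,-14.9,5,0,0,0]]'
```

```text
time: 6.75
tool_pos: [0.4907, 0.1008, 0.1297]
tool_rot: [[0.936, 0.352, -0.0], [0.352, -0.936, 0.0], [-0.0, -0.0, -1.0]]
wrist_force: [-0.7, 0.4, -0.1]
gripper_width: 0.007
gripper_force: 0.0
time: 7.75
tool_pos: [0.4832, 0.2528, 0.0786]
tool_rot: [[0.937, 0.35, -0.001], [0.35, -0.937, -0.001], [-0.002, 0.0, -1.0]]
wrist_force: [-0.2, -0.1, 1.0]
gripper_width: 0.006
gripper_force: 0.0
```

```bash
python3 -m handwheel '[[0,0,0.4,0,0,0],[0,0,0.9,0,0,0],[0,0,1.3,0,0,0],[0,0,1.7,0,0,0],[0,0,2,0,0,0],[0,0,2.2,0,0,0],[0,0,2.4,0,0,0],[0,0,2.5,0,0,0],[0,0,2.5,0,0,0],[0,0,2.5,0,0,0]]'; python3 -c "
from h import *
snap('wrist','w2.png')"
```

```text
time: 8.75
tool_pos: [0.4837, 0.254, 0.0551]
tool_rot: [[0.936, 0.351, 0.0], [0.351, -0.936, 0.0], [0.0, -0.0, -1.0]]
wrist_force: [-0.1, 0.1, -0.9]
gripper_width: 0.003
gripper_force: 0.0
```

View pics/w2.png

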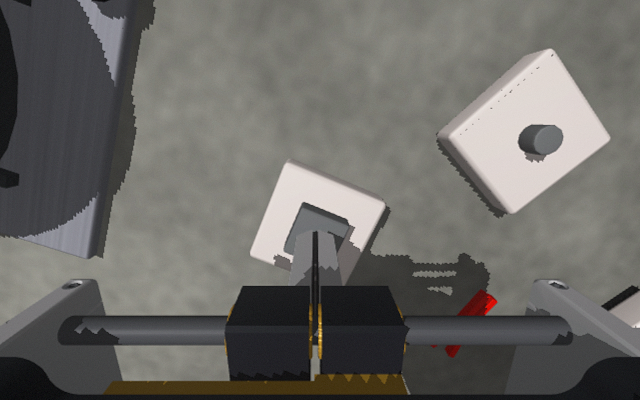

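The wrist view shows the tips over the square key at (318,230), well clear of the all-off key at (540,138). Pressing 1.4 cm to z = 0.041.

```bash
python3 -m handwheel '[[0,0,0.3,0,0,0],[0,0,0.5,0,0,0],[0,0,0.65,0,0,0],[0,0,0.75,0,0,0],[0,0,0.85,0,0,0],[0,0,0.95,0,0,0],[0,0,1.05,0,0,0],[0,0,1.15,0,0,0],[0,0,1.25,0,0,0],[0,0,1.25,0,0,0]]'
```

```text
time: 9.8
tool_pos: [0.4836, 0.254, 0.0423]
tool_rot: [[0.936, 0.351, -0.0], [0.351, -0.936, -0.0], [-0.0, -0.0, -1.0]]
wrist_force: [-0.7, -1.4, 0.7]
gripper_width: 0.006
gripper_force: 0.6
```

```bash
python3 -m handwheel '[[0,0,0.05,0,0,0],[0,0,0.1,0,0,0],[0,0,0.15,0,0,0],[0,0,0.15,0,0,0],[0,0,0.15,0,0,0],[0,0,0,0,0,0],[0,0,-0.5,0,0,0],[0,0,-1.5,0,0,0],[0,0,-3,0,0,0],[0,0,-4.5,0,0,0]]'; python3 -m handwheel '[[0,0,-1.5,0,0,0],[0,0,-3,0,0,0],[0,0,-4,0,0,0],[0,0,-4.4,0,0,0],[0,0,-4.4,0,0,0],[0,0,-4.4,0,0,0],[0,0,-4.4,0,0,0],[0,0,-4.4,0,0,0],[0,0,-4.4,0,0,0],[0,0,-4.4,0,0,0]]'; python3 -c "
from h import *
check('scene',349,240);check('side',315,262)"
```

```text
time: 10.8
tool_pos: [0.4837, 0.2541, 0.0891]
tool_rot: [[0.936, 0.351, 0.0], [0.351, -0.936, 0.0], [0.0, -0.0, -1.0]]
wrist_force: [-0.4, -0.7, -0.3]
gripper_width: 0.004
gripper_force: 0.0
time: 11.8
tool_pos: [0.4835, 0.254, 0.1313]
tool_rot: [[0.936, 0.351, -0.0], [0.351, -0.936, -0.0], [-0.0, -0.0, -1.0]]
wrist_force: [1.0, -0.8, -0.1]
gripper_width: 0.004
gripper_force: 0.0
scene 274 [0.4843 0.2549 0.0399] 0.03906100077405156
side 313 [0.4841 0.2532 0.0398] 0.03957981967039503
```

Gas key is down about 8–9 mm. Now to the timer.

```bash
python3 -m handwheel '[[-0.7,1.8,0,0,0,0],[-2.5,6.1,0,0,0,0],[-4.2,10.3,0,0,0,0],[-5.9,14.6,0,0,0,0],[-7.7,18.8,0,0,0,0],[-9.4,23.1,0,0,0,0],[-11.1,27.3,0,0,0,0],[-12,29.5,0,0,0,0],[-12.4,30.4,0,0,0,0],[-12.4,30.4,0,0,0,0]]'; python3 -m handwheel '[[0,0,0.5,0,0,0],[0,0,1.5,0,0,0],[0,0,3,0,0,0],[0,0,4.5,0,0,0],[0,0,5.8,0,0,0],[0,0,6.7,0,0,0],[0,0,7.3,0,0,0],[0,0,7.5,0,0,0],[0,0,7.5,0,0,0],[0,0,7.5,0,0,0]]';  python3 -c "
from h import *
snap('wrist','w3.png')"
```

```text
time: 12.9
tool_pos: [0.4743, -0.0749, 0.1315]
tool_rot: [[0.937, 0.349, 0.0], [0.349, -0.937, -0.0], [0.0, 0.0, -1.0]]
wrist_force: [0.1, -0.1, 0.7]
gripper_width: 0.009
gripper_force: 0.0
time: 13.9
tool_pos: [0.4746, -0.0742, 0.0569]
tool_rot: [[0.936, 0.351, 0.001], [0.351, -0.936, 0.0], [0.001, 0.0, -1.0]]
wrist_force: [-0.6, -0.3, -0.5]
gripper_width: 0.007
gripper_force: 0.0
```

View pics/w3.png

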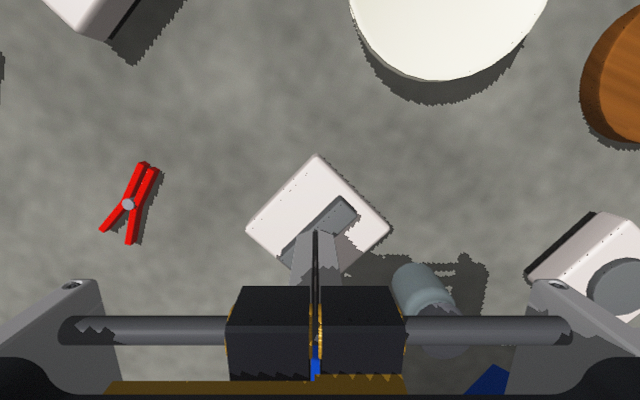

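The tips are over the white box's bar key at (318,235), with the salt and clip clear. Pressing.

```bash
python3 -m handwheel '[[0,0,0.3,0,0,0],[0,0,0.5,0,0,0],[0,0,0.65,0,0,0],[0,0,0.75,0,0,0],[0,0,0.85,0,0,0],[0,0,0.95,0,0,0],[0,0,1.05,0,0,0],[0,0,1.15,0,0,0],[0,0,1.25,0,0,0],[0,0,1.25,0,0,0]]'
```

```text
time: 14.95
tool_pos: [0.4742, -0.0742, 0.0439]
tool_rot: [[0.936, 0.351, -0.0], [0.351, -0.936, 0.0], [-0.0, -0.0, -1.0]]
wrist_force: [-0.1, 0.2, 0.5]
gripper_width: 0.007
gripper_force: 0.1
```

```bash
python3 -m handwheel '[[0,0,0.05,0,0,0],[0,0,0.1,0,0,0],[0,0,0.15,0,0,0],[0,0,0.2,0,0,0],[0,0,0.25,0,0,0],[0,0,0.3,0,0,0],[0,0,0.3,0,0,0],[0,0,0.3,0,0,0],[0,0,0.3,0,0,0],[0,0,0.3,0,0,0]]'
```

```text
time: 15.95
tool_pos: [0.4742, -0.0742, 0.041]
tool_rot: [[0.936, 0.351, -0.0], [0.351, -0.936, 0.0], [-0.0, -0.0, -1.0]]
wrist_force: [-1.1, -0.9, 2.9]
gripper_width: 0.005
gripper_force: 1.4
```

```bash
python3 -m handwheel '[[0,0,-0.3,0,0,0],[0,0,-1,0,0,0],[0,0,-2,0,0,0],[0,0,-4,0,0,0],[0,0,-6,0,0,0],[0,0,-8,0,0,0],[0,0,-10,0,0,0],[0,0,-11.5,0,0,0],[0,0,-12,0,0,0],[0,0,-12,0,0,0]]'; python3 -c "
from h import *
for n,u,v in (('scene',281,175),('side',340,178),('side',341,122),('side',315,262),('scene',295,240),('side',283,220)): check(n,u,v)
snap('side','side9.png')"
```

```text
time: 16.95
tool_pos: [0.4746, -0.0742, 0.1619]
tool_rot: [[0.936, 0.351, 0.002], [0.351, -0.936, -0.0], [0.002, 0.001, -1.0]]
wrist_force: [0.1, -0.3, -0.1]
gripper_width: 0.005
gripper_force: 0.0
scene 218 [ 0.475  -0.0754  0.0398] 0.03910165135793378
side 197 [ 0.4728 -0.0745  0.0397] 0.03931346561752519
side 33 [ 0.5413 -0.3096  0.0391] 0.038143508955533145
side 307 [0.4821 0.2547 0.0396] 0.03921619814644958
scene 234 [0.6043 0.1382 0.0398] 0.038158764553403016
side 169 [0.6018 0.1382 0.0402] 0.03794220316336194
```

View pics/side9.png

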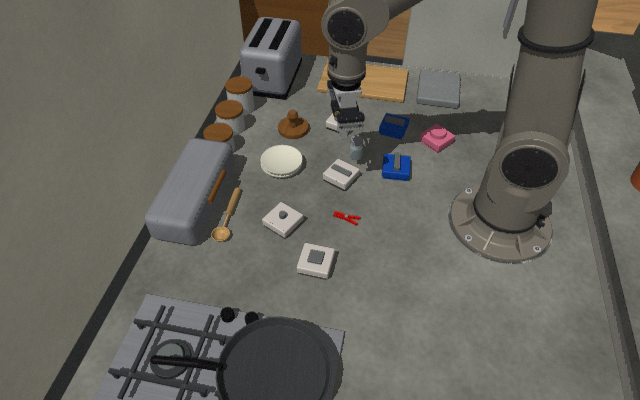

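The side view shows the bar (340,172) and square (316,257) sunk low, the all-off key (283,214) still up, and everything else in place. The box surface is mixed into those height figures, so I'll check the key centres alone.

Run:
```python
from h import *
K=dict(fan=(.516,-.3245),gas=(.4835,.2545),timer=(.474,-.074),alloff=(.602,.1365))
for n in('scene','side'):
    _,d,ci=snap(n,n+'z.png');E=np.array(ci['extrinsics'])
    for k,(x,y) in K.items():
        z0=.048 if k=='alloff' else .041
        c=E[:3,:3]@[x,y,z0]+E[:3,3];u,v=int(round(c[0]/c[2]*ci['fx']+ci['cx'])),int(round(c[1]/c[2]*ci['fy']+ci['cy']))
        print(n,k,u,v,np.round(np.median([world(ci,float(d[b,a]),a,b)[2] for a in range(u-1,u+2) for b in range(v-1,v+2)]),4))
print(arm.read_state()['time'])
```

```text
scene fan 224 137 0.0438
scene gas 349 237 0.041
scene timer 280 172 0.0408
scene alloff 294 235 0.0509
side fan 341 117 0.3022
side gas 315 256 0.0399
side timer 341 170 0.042
side alloff 282 213 0.0495
17.4
```

```bash
python3 -c "
from station import arm
print(arm.sign_off())"
```

```text
the job is handed in; nothing more can be done
None
```

I pressed the fan, gas and timer keys in that order, each about 8 mm of its 12 mm travel, left the all-off key up, saw nothing else moved, and handed the job in at about 17.4 s.

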